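Load the chocolate mould carrier and lock its hold-down collar

ROBOT

A 6-joint arm with a two-finger parallel gripper is mounted at the origin on the work surface. World frame = base frame: x ahead of the robot, y to its left, z up, the work surface at z = 0. Lengths are in m, angles in rad, forces in N, time in s.
With the tool pointing down it reaches from about 0.275 to 0.975 m from the base axis. Payload 8.4 kg.
Tool frame: the origin (TCP) lies at the very end of the fingers, on their centre line; the grasp point (between the pads) lies env.grip_point_offset behind it (env.grip_point_offset is the distance from the TCP to the grasp point, in m); z points along the fingers, y is the line along which they close (so a half turn about z gives the same grasp; the last joint's range is limited). The gripper opens to 92 mm and grips with 3 to 60 N. Pads are 20 mm wide; open, the fingers measure 128 mm over their backs; the gripper's body (75 mm by 189 mm) begins 69 mm behind the grasp point.
Start: joints at [-1.153, 0.353, 1.633, -0, 1.155, -0.002], TCP at [0.255, -0.571, 0.215] pointing down, gripper open.
Joint ranges: [-2.63, 2.63], [-0.92, 2.1], [0.06, 2.66], [-1.3, 4.44], [0, 2.69], [-3.02, 3.02]. Speed limits (rad/s): [2.22, 2.22, 2.79, 3.14, 3.14, 3.14].

INTERFACE

Orientations are given as a unit quaternion [w, x, y, z].
In Python, from workcell import env gives the robot as it stands. Calls block until the motion is done:
- env.move_pose(position, orientation): joint-space move of the TCP to a pose.
- env.servo_line(position, velocity=0.15, ori=None, f_stop=None): straight line of the TCP; ori=None keeps the orientation; velocity is the mean speed in m/s. With f_stop (N) it stops when the force on the tool has changed by that much, and returns True; else False.
- env.move_joints(angles): joint-space move.
- env.gripper_open() and env.close(): open the fingers fully, or close them until they stop; the grip force is fixed at half the most.
- env.wait(seconds).
- env.solve_ik(position, orientation): joint angles nearest the present ones, or None.
- env.observe(): the state.
- env.get_image(name): name is "scene" or "top" or "wrist"; returns the picture (384x512x3 uint8, blue, green, red); there is no depth.
- env.camera_info(name): a dict with "fx", "fy", "cx", "cy" (pixels), "R" (3x3) and "t" (3): a world point X has camera coordinates R X + t. Camera axes: x right, y down, z forward; pixel columns grow to the right and rows downward; lengths in m; the calibration is good to about 2 mm. A picture is of the moment at which its call begins: read the wrist's pose just before it. camera_info takes no time and is no camera call; for the wrist camera it gives the pose at the moment of the call.
A pose or a line that the arm cannot do raises env.Unreachable and nothing moves.
- env.finish_job(): hands the job in; it is judged then, once.
Trained networks look in the newest picture that a camera, given by its name, has taken for a name from the list of things; names that differ only in an ending like _2 or _b are one class to them, and where a whole thing is asked for, a point or a joint stands for the part that bears it (a point fixed in the world has none). Each returns a list of dicts, best first, with "conf" (0 to 1); they miss things now and then, are a little off and sometimes report something else, mostly with a low value. They report only what shows in the picture. A call takes as long as a camera call.
- env.spot_in(target, camera): "at" ([column, row] in pixels, amid what is visible of it).
The state is a dict: "clock": time; "joint_positions": joint angles; "dq": joint speeds; "joint_torque": joint torques, N m; "ee_pos": TCP position; "orientation": TCP orientation; "contact_force": force on the tool from outside, world axes, zero at the start; "ft_torque": the same for the moment, N m; "width": finger opening in m; "grasp_force": force on a finger pad.
Only numpy, scipy, OpenCV 4.12 (cv2) and the standard library are available. Lean on these libraries where they do the work, as an engineer would, in place of code of your own. Each camera call takes 0.05 s, during which the arm holds its last target. There are 200 camera calls.

TASK

Turn the hold-down collar to its open mark, then seat every good mould from the turntable flat and square, fully home, in a nest of its own on the carrier, and then turn the collar on to its locked mark so that its arms lie centred over the nests. Lay the spoiled mould, the one with the red cross taped on it, flat in the grey reject tray at any moment you like. Leave the bottle, cups, jar and tin where they stand.

Things in the scene. Friction and masses are not known exactly. Their poses are not given: they have to be found in the camera images.
- carrier: round aluminium carrier plate, 290 mm across, 6 mm thick, fixed to the table in a different place and yaw each time. Three nests stand on it at 0, 120 and 240 deg round a central post that bears the collar. Origin: centre of its underside, on the table, on the collar's axis; z up.
- nest1: a nest of the carrier: pocket 88 (x, radial) x 48 (y) mm inside square-edged white walls 8 mm thick, 12 mm high (2 mm play a side round a mould), centre 88 mm from the carrier's axis at 0 deg in its frame. Origin: centre of the pocket floor; x points outward, z up. A seated mould stands 28 mm above the walls. Any good mould fits, either way round.
- nest2: a nest of the carrier: pocket 88 (x, radial) x 48 (y) mm inside square-edged white walls 8 mm thick, 12 mm high (2 mm play a side round a mould), centre 88 mm from the carrier's axis at 120 deg in its frame. Origin: centre of the pocket floor; x points outward, z up. A seated mould stands 28 mm above the walls. Any good mould fits, either way round.
- nest3: a nest of the carrier: pocket 88 (x, radial) x 48 (y) mm inside square-edged white walls 8 mm thick, 12 mm high (2 mm play a side round a mould), centre 88 mm from the carrier's axis at 240 deg in its frame. Origin: centre of the pocket floor; x points outward, z up. A seated mould stands 28 mm above the walls. Any good mould fits, either way round. Green stripe: locked mark.
- collar (a joint): hold-down collar's angle about the carrier's axis, rad, counter-clockwise from above. 0 = open mark: arm with red dot at the rim's yellow stripe, arms midway between nests. 1.047 = locked mark: red-dot arm at nest 3's green stripe, each arm along the middle of a nest. Stops at -0.12 and 1.25, past both marks. No spring; 0.08 N m friction holds it. Starts at 0.6 to 1.2, over the nests.
- collar_grip (a point): middle of the collar's red grip bar, on the carrier's axis, 70 mm above the table; turns with the collar. Bar 64 (x) x 14 (y) x 22 mm, 59 to 81 mm above the table: pinch from above and twist. Red-dot arm points to -x. Below it a steel disc 66 mm across and three arms 14 mm wide, reaching 112 mm out, 50 to 57 mm above the table (4 mm over a seated mould's top).
- stand: foot of the decorating turntable, fixed in a different place each time. Origin on the table, on the turntable's axis. The turntable is a cream disc 300 mm across, top 50 mm above the table, which spins at the slightest touch (nearly no friction, no stop you will meet).
- mould1: good mould: a closed pale-blue plastic block, 84 (its x) x 44 (its y) x 40 mm high, about 0.18 kg, six dark-brown chocolate-filled cavities 18 mm wide on its top; it starts upright on the turntable with the long side level. Origin: centre of its underside, z up. A half turn about z makes no difference. None if it is absent this time.
- mould2: good mould: a closed pale-blue plastic block, 84 (its x) x 44 (its y) x 40 mm high, about 0.18 kg, six dark-brown chocolate-filled cavities 18 mm wide on its top; it starts upright on the turntable with the long side level. Origin: centre of its underside, z up. A half turn about z makes no difference. None if it is absent this time.
- mould3: good mould: a closed pale-blue plastic block, 84 (its x) x 44 (its y) x 40 mm high, about 0.18 kg, six dark-brown chocolate-filled cavities 18 mm wide on its top; it starts upright on the turntable with the long side level. Origin: centre of its underside, z up. A half turn about z makes no difference. None if it is absent this time.
- spoiled: spoiled mould: same pale-blue block and size as the good ones (84 x 44 x 40 mm, 0.18 kg), with pale cavities and a red cross of tape over its top; it starts on the turntable. Origin: centre of its underside, x along its long side, z up.
- reject_tray: grey open tray, 150 (x) x 120 (y) x 30 mm high outside, walls and floor 5 mm, fixed in a different place each time between the turntable and the carrier. Origin: centre of its underside.
- bottle_b: water bottle, blue label, 62 mm across, 190 mm tall, beyond the tray, origin at its foot. Not part of the job: leave it alone.
- cup_a: pale plastic cup, 64 mm across, 75 mm tall, origin at its foot. Not part of the job: leave it alone.
- cup_b: cream plastic cup, 64 mm across, 75 mm tall, origin at its foot. Not part of the job: leave it alone.
- tin: small red tin with a pale metal top, 56 mm across, 50 mm tall, near the robot, origin at its foot. Not part of the job: leave it alone.
- jar: brown jar with a yellow cap, 64 mm across, 75 mm tall, near the robot, origin at its foot. Not part of the job: leave it alone.

How it is judged:
By the outcome, as a careful person would: the job done as asked, in the order asked, and still so for the second after the job is handed in, with the robot touching nothing.
Of mould1, mould2, mould3 only 2 to 3 are there at a start; the rules pass over those that are not, and their reading is None.
At some moment in a run one of mould1, mould2, mould3, spoiled may be knocked a few centimetres aside while the robot is not near it.
It also fails if it takes over 210 s, if anything falls off the work surface, if the arm or the gripper's body presses on something with over 40 N, if the wrist force passes 120 N, or if a joint passes its speed limit or range.

## Working session

There is one attempt and no reset: what is moved stays moved. The work goes in short steps, each a Python script; the robot and the scene stay as the last script left them, time stands still between calls to the robot, and variables do not carry over. Pictures are saved under pics/ and viewed, at most 18 in all, crops included, and the job is handed in when it is done.

```bash
ls; mkdir -p pics
python3 - <<'E'
from workcell import env
import cv2,numpy as np
for n in ["scene","top"]:
    cv2.imwrite(f"pics/{n}0.png",cv2.resize(env.get_image(n),(800,600)))
    c=env.camera_info(n);print(n,c['fx'],c['cx'],c['cy'],(-c['R'].T@c['t']).round(3),c['R'].round(3).tolist())
    for t in ["carrier","nest1","collar_grip","mould1","spoiled","reject_tray","stand"]:
        print(t,[(np.round(d['at']),round(d['conf'],2)) for d in env.spot_in(t,n)])
print(env.grip_point_offset,env.observe())
E
```

```text
pics
scene 421.81808377717203 253.15529683835916 190.22874169599558 [ 1.126 -0.693  0.878] [[0.794, 0.608, -0.006], [0.405, -0.536, -0.741], [-0.453, 0.586, -0.672]]
carrier [(array([170., 271.]), 0.55)]
nest1 [(array([134., 274.]), 0.97), (array([196., 281.]), 0.79), (array([174., 235.]), 0.78)]
collar_grip [(array([168., 272.]), 0.65), (array([172., 254.]), 0.58)]
mould1 [(array([303., 142.]), 0.93), (array([281., 131.]), 0.86), (array([285., 156.]), 0.6)]
spoiled [(array([260., 145.]), 0.86)]
reject_tray [(array([267., 212.]), 0.88), (array([313., 190.]), 0.52)]
stand [(array([277., 163.]), 0.94), (array([164., 252.]), 0.35)]
top 375.2911642799869 257.29760557740263 192.11223693101965 [ 0.404 -0.01   0.998] [[-0.014, -1.0, -0.002], [-0.978, 0.014, -0.208], [0.208, -0.001, -0.978]]
carrier [(array([362., 217.]), 0.75), (array([173., 208.]), 0.42)]
nest1 [(array([396., 229.]), 0.95), (array([334., 236.]), 0.94), (array([356., 186.]), 0.71)]
collar_grip [(array([371., 221.]), 0.86), (array([174., 250.]), 0.73), (array([199., 146.]), 0.44)]
mould1 [(array([175., 208.]), 0.88), (array(
[... 433 characters left out ...]
ons': array([-1.15343863e+00,  3.52967009e-01,  1.63340562e+00,  1.32845837e-05,
        1.15519009e+00, -2.37563323e-03]), 'dq': array([ 1.73736763e-04, -1.45404633e-03,  1.32325409e-03,  5.09283992e-05,
        2.91318223e-05,  1.62573983e-03]), 'joint_torque': array([ 7.58139540e-04, -5.93700492e+01, -3.34558225e+01,  6.98781456e-02,
        1.56512379e-02,  4.49523998e-05]), 'ee_pos': array([ 0.25471799, -0.57074505,  0.21460118]), 'orientation': array([1.33974701e-05, 9.78059260e-01, 2.08326868e-01, 9.03053352e-06]), 'contact_force': array([-0.10915398,  0.11777434, -0.18968747]), 'ft_torque': array([0.01272362, 0.01744538, 0.04194886]), 'grasp_force': 0.0, 'width': 0.09182329912749192}
```

View pics/scene0.png

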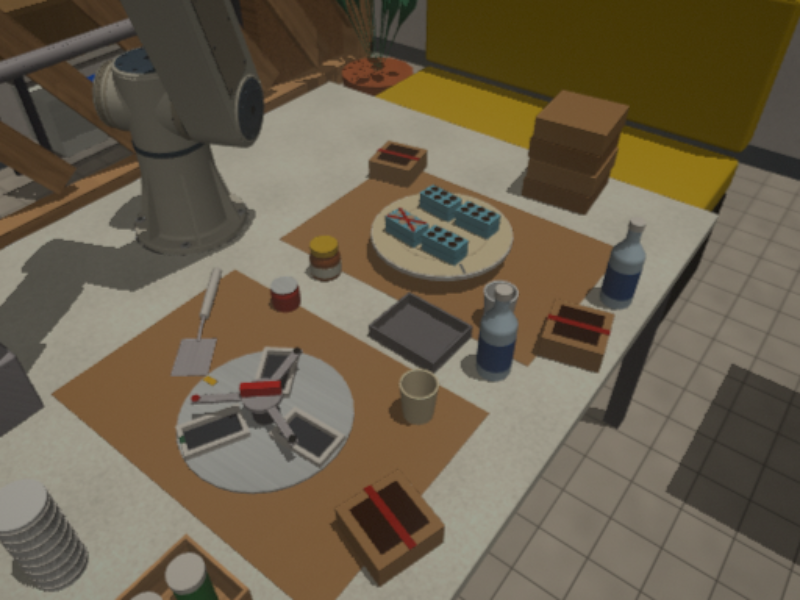

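View pics/top0.png

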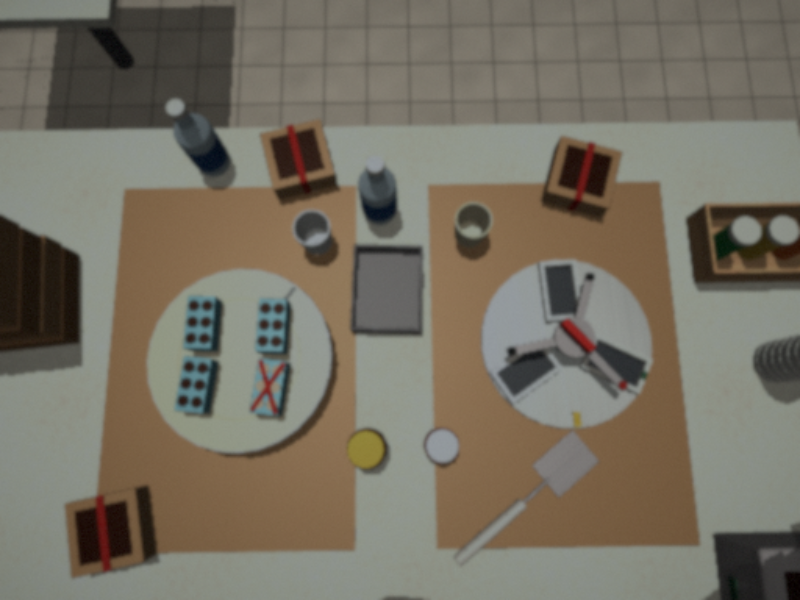

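The scene shows three good moulds and the spoiled one in a 2x2 block on the turntable (top view 202,323; 272,325; 196,385; spoiled 268,387). The carrier is at (567,343), with the red bar about 45° CCW of the yellow stripe (577,418), and the tray is at (388,290).

```bash
cat > h.py <<'E'
from workcell import env
import cv2,numpy as np
def q(yaw): return [0,np.cos(yaw/2),np.sin(yaw/2),0]   # tool down; tool x at `yaw`, tool y at yaw-90deg
def ray(c,p):
    d=c['R'].T@np.array([(p[0]-c['cx'])/c['fx'],(p[1]-c['cy'])/c['fy'],1]); return -c['R'].T@c['t'],d
def onz(c,p,z):
    o,d=ray(c,p); return o+d*(z-o[2])/d[2]
def tri(obs):
    A=np.zeros((3,3));b=np.zeros(3);L=[]
    for c,p in obs:
        o,d=ray(c,p);d=d/np.linalg.norm(d);P=np.eye(3)-np.outer(d,d);A+=P;b+=P@o;L.append((o,P))
    X=np.linalg.solve(A,b); return X,max(np.linalg.norm(P@(X-o)) for o,P in L)
def proj(c,X):
    v=c['R']@np.asarray(X)+c['t'];return np.array([c['fx']*v[0]/v[2]+c['cx'],c['fy']*v[1]/v[2]+c['cy']])
def snap(name,file=None):
    c=env.camera_info(name);im=env.get_image(name)
    if file: cv2.imwrite(file,im)
    return c,im
E
cat .bashrc 2>/dev/null
python3 - <<'E'
from h import *
c=env.camera_info("top")
for n,p,z in [("carrier",(567*.64,343*.64),.006),("table",(240*.64,360*.64),.05),("tray",(248,186),.02),("yellow",(577*.64,418*.64),.006)]: print(n,onz(c,p,z).round(3))
C=onz(c,(567*.64,343*.64),.006);T=onz(c,(240*.64,360*.64),.05)
env.move_joints(env.observe()['joint_positions']) if 0 else None
w=env.camera_info("wrist");o=env.observe();print((-w['R'].T@w['t']-o['ee_pos']).round(3),w['R'].round(2).tolist(),w['fx'])
def go(x,y,z,yaw):
    try: env.move_pose([x,y,z],q(yaw)); return True
    except env.Unreachable: print("unreach",x,y,z,yaw)
for i,(P,dx) in enumerate([(C,-.03),(C,.04),(T,.04),(T,-.03)]):
    yaw=np.arctan2(P[1],P[0])
    if not go(P[0]+dx,P[1],.40,yaw): continue
    env.wait(.2)
    c,im=snap("wrist",f"pics/w{i}.png"); np.save(f"w{i}.npy",c,allow_pickle=True)
    print(i,(-c['R'].T@c['t']).round(3),c['R'].round(2).tolist(),proj(c,P).round())
    for t in ["nest1","collar_grip","mould1","spoiled"]:
        print(t,[(np.round(d['at']),round(d['conf'],2)) for d in env.spot_in(t,"wrist") if d['conf']>.3])
print(env.observe()['clock'])
a=np.vstack([np.hstack([cv2.imread(f"pics/w{i}.png") for i in (0,1)]),np.hstack([cv2.imread(f"pics/w{i}.png") for i in (2,3)])])
cv2.imwrite("pics/w.png",cv2.resize(a,(800,600)))
E
```

```text
carrier [ 0.536 -0.291  0.006]
table [0.51  0.253 0.05 ]
tray [0.628 0.014 0.02 ]
yellow [ 0.411 -0.298  0.006]
[0.075 0.033 0.171] [[0.41, -0.91, 0.0], [-0.87, -0.39, 0.29], [-0.26, -0.12, -0.96]] 339.14999949631726
0 [ 0.578 -0.33   0.57 ] [[-0.48, -0.88, 0.0], [-0.84, 0.46, 0.29], [-0.25, 0.14, -0.96]] [243. 126.]
nest1 [(array([216., 174.]), 0.81), (array([299., 124.]), 0.63), (array([206.,  73.]), 0.62)]
collar_grip [(array([234., 131.]), 0.85)]
mould1 [(array([  2., 269.]), 0.58)]
spoiled [(array([ 13., 286.]), 0.75)]
1 [ 0.647 -0.33   0.571] [[-0.48, -0.88, 0.0], [-0.84, 0.46, 0.29], [-0.25, 0.14, -0.96]] [264. 163.]
nest1 [(array([239., 210.]), 0.92), (array([314., 161.]), 0.72), (array([230., 116.]), 0.56)]
collar_grip [(array([258., 171.]), 0.6)]
mould1 [(array([  8., 283.]), 0.75)]
spoiled []
2 [0.624 0.288 0.571] [[0.44, -0.9, 0.0], [-0.86, -0.42, 0.29], [-0.26, -0.13, -0.96]] [241. 169.]
nest1 [(array([458., 280.]), 0.72)]
collar_grip [(array([492., 281.]), 0.89), (array([474.,  70.]), 0.52)]
mould1 [(array([288., 161.]), 0.91), (array([223., 117.]), 0.82), (array([192., 179.]), 0.79), (array([475.,  69.]), 0.56)]
spoiled [(array([259., 213.]), 0.62)]
3 [0.554 0.289 0.571] [[0.44, -0.9, 0.0], [-0.86, -0.43, 0.29], [-0.26, -0.13, -0.96]] [261. 129.]
nest1 [(array([482., 251.]), 0.7), (array([263., 114.]), 0.36)]
collar_grip [(array([504., 243.]), 0.64), (array([323., 255.]), 0.5)]
mould1 [(array([312., 116.]), 0.97), (array([212., 138.]), 0.96), (array([244.,  71.]), 0.94)]
spoiled [(array([280., 173.]), 0.65)]
6.8833
```

View pics/w.png

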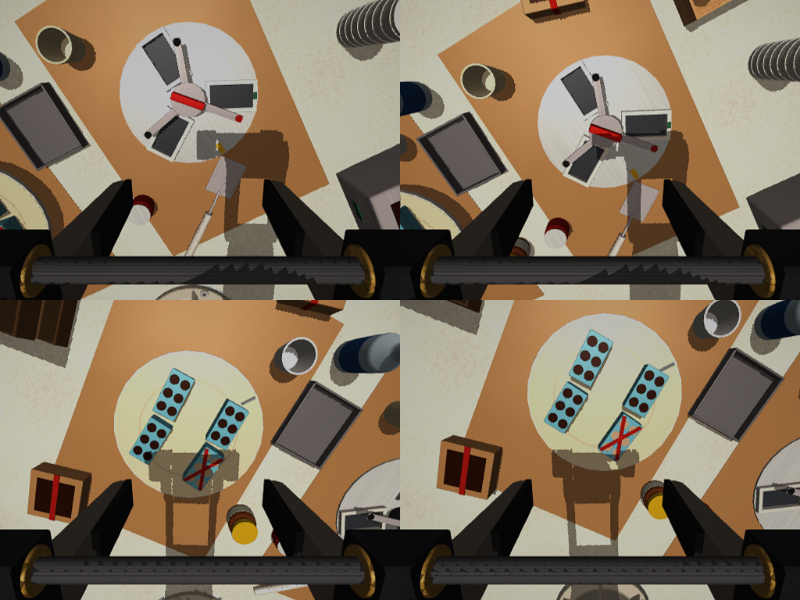

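```bash
cat >> h.py <<'E'
def redbar(im,near):
    h=cv2.cvtColor(im,cv2.COLOR_BGR2HSV)
    m=(((h[...,0]<8)|(h[...,0]>172))&(h[...,1]>170)&(h[...,2]>80)).astype(np.uint8)
    n,l,s,ce=cv2.connectedComponentsWithStats(m)
    k=min((i for i in range(1,n) if s[i,4]>60),key=lambda i:np.linalg.norm(ce[i]-near))
    return cv2.minAreaRect(np.argwhere(l==k)[:,::-1].astype(np.float32)),s[k,4]
E
python3 - <<'E'
from h import *
for k,near,nn in [(0,(238,128),None),(1,(262,168),None)]:
    c=np.load(f"w{k}.npy",allow_pickle=True).item();im=cv2.imread(f"pics/w{k}.png")
    r,a=redbar(im,np.array(near)); b=cv2.boxPoints(r)
    W=np.array([onz(c,p,.081) for p in b])[:,:2]
    e=[W[1]-W[0],W[2]-W[1]]; L=max(e,key=np.linalg.norm)
    print(r,a,W.mean(0).round(4),[np.linalg.norm(v).round(4) for v in e],np.degrees(np.arctan2(L[1],L[0])).round(1))
    np.save(f"r{k}.npy",np.array(r[0]))
    # nests
ns=[[(216,174),(299,124),(206,73)],[(239,210),(314,161),(230,116)]]
cs=[np.load(f"w{k}.npy",allow_pickle=True).item() for k in (0,1)]
print("bar",tri([(cs[k],np.load(f"r{k}.npy")) for k in (0,1)]))
for j in range(3): print("nest",tri([(cs[k],ns[k][j]) for k in (0,1)]),[onz(cs[k],ns[k][j],.01).round(3) for k in (0,1)])
a=cv2.imread("pics/w0.png")[20:220,140:340]; cv2.imwrite("pics/z0.png",cv2.resize(a,(600,600),interpolation=cv2.INTER_CUBIC))
E
```

```text
((239.75115966796875, 129.19683837890625), (44.06006622314453, 9.551953315734863), 19.653823852539062) 423 [ 0.5401 -0.2894] [np.float64(0.0134), np.float64(0.0623)] -137.9
((262.6000061035156, 170.6999969482422), (42.058292388916016, 9.17060375213623), 18.43494987487793) 382 [ 0.5407 -0.2892] [np.float64(0.0137), np.float64(0.0623)] -137.2
bar (array([ 0.53993717, -0.28882404,  0.07667194]), np.float64(8.807395549229911e-05))
nest (array([ 0.49534222, -0.22149904,  0.05289795]), np.float64(0.0010343781779322732)) [array([ 0.488, -0.211,  0.01 ]), array([ 0.483, -0.214,  0.01 ])]
nest (array([ 0.49341972, -0.37090053, -0.01022029]), np.float64(0.002624854637606824)) [array([ 0.496, -0.372,  0.01 ]), array([ 0.499, -0.367,  0.01 ])]
nest (array([ 0.6317068 , -0.28270597,  0.04747691]), np.float64(5.150413641194558e-05)) [array([ 0.636, -0.279,  0.01 ]), array([ 0.631, -0.279,  0.01 ])]
```

View pics/z0.png

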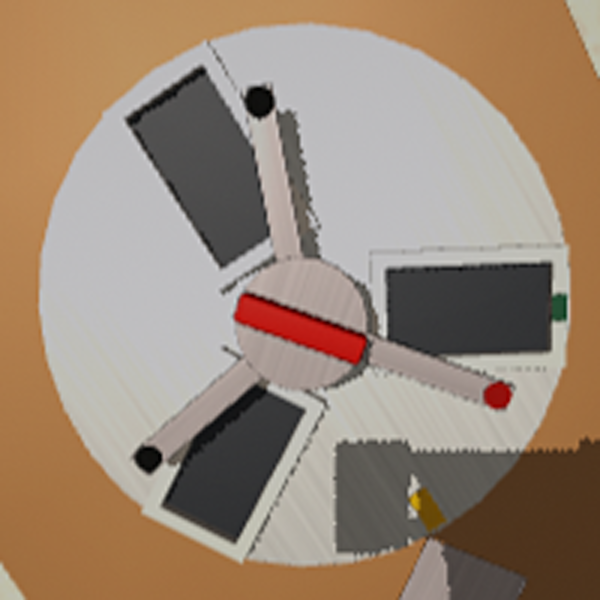

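Crop z0 shows the green stripe (559,306) at nest 3 and the yellow stripe (427,508). The red bar runs (240,308) to (365,347), with the red dot at (497,395), so the collar is at about 0.67 and needs roughly -38° to open.

Run:
```python
from h import *
c=np.load("w0.npy",allow_pickle=True).item(); f=lambda u,v:np.array([140+u/3,20+v/3])
A=np.array([.540,-.289])
ang=lambda P:np.degrees(np.arctan2(P[1]-A[1],P[0]-A[0]))
Y=onz(c,f(427,508),.006);G=onz(c,f(559,306),.012)
print(Y,ang(Y)-180,np.hypot(*(Y[:2]-A)),G,ang(G)-240,np.hypot(*(G[:2]-A)))
R=onz(c,f(497,395),.057);print("dot",R,ang(R),np.hypot(*(R[:2]-A)))
for off in (0,np.pi):
    for y in (42.3,4):
        s=env.solve_ik([.54,-.289,.062],q(np.radians(y)+off));print(off,y,None if s is None else s.round(2))
```

```text
[ 0.40938326 -0.29767204  0.006     ] -356.2015366357733 0.13090430840031986 [ 0.4782073 -0.4121283  0.012    ] -356.65007010519986 0.1377639869170858
dot [ 0.460891   -0.35908876  0.057     ] -138.45979337018434 0.10569138623154078
0 42.3 [-0.49  0.51  1.78 -0.    0.86  0.34]
0 4 [-0.49  0.51  1.78 -0.    0.86  1.01]
3.141592653589793 42.3 [-0.49  0.51  1.78 -0.    0.86 -2.8 ]
3.141592653589793 4 [-0.49  0.51  1.78 -0.    0.86 -2.13]
```

```bash
cat >> h.py <<'E'
def twist(xy,a0,a1,z=.062,away=.16):
    """pinch the bar lying at yaw a0 (rad), turn it to a1, let go and rise"""
    env.gripper_open(); env.move_pose([*xy,away],q(a0)); env.servo_line([*xy,.10],.15)
    print("down stop",env.servo_line([*xy,z],.05,f_stop=15)); env.close(); o=env.observe(); print("width",o['width'],o['grasp_force'])
    for a in np.linspace(a0,a1,max(2,int(abs(a1-a0)/.1)))[1:]: env.move_pose([*xy,z],q(a))
    env.wait(.3); o=env.observe(); print("torque",o['ft_torque'].round(2),o['contact_force'].round(1))
    env.gripper_open(); env.servo_line([*xy,away],.15)
def look(name,xy,yaw,h,off=(0,0)):
    """wrist camera over xy (+off), looking from height h above the table"""
    t=np.array([np.cos(yaw),np.sin(yaw)]); p=np.array(xy)+off-t*(.083+.29*(h-.05)/.96*1.0)
    env.move_pose([*p,h-.171],q(yaw)); env.wait(.25)
    c,im=snap("wrist",f"pics/{name}.png"); np.save(f"{name}.npy",c,allow_pickle=True); return c,im
E
python3 - <<'E'
from h import *
A=[.540,-.289]
twist(A,np.radians(42.4),np.radians(3.6))
for i,yaw in enumerate([.2,1.2]):
    try: c,im=look(f"o{i}",A,yaw,.42)
    except env.Unreachable as e: print("unreach",e);continue
    print(-c['R'].T@c['t'],proj(c,[*A,.08]))
print(env.observe()['clock'])
ims=[cv2.imread(f"pics/o{i}.png") for i in (0,1)]
cv2.imwrite("pics/oo.png",cv2.resize(np.vstack([i for i in ims if i is not None]),(400*2,1200//2*1)) if 0 else np.hstack([i[:,56:456] for i in ims]))
E
```

```text
down stop False
width 0.013860485485484006 29.994851052761078
torque [ 0.76  0.6  -0.07] [-3.   4.4  4.1]
[ 0.43041481 -0.31115034  0.41894624] [253.13191849 -44.94604889]
[ 0.49920026 -0.39386546  0.42018907] [252.41218659 -45.3288873 ]
17.8917
```

View pics/oo.png

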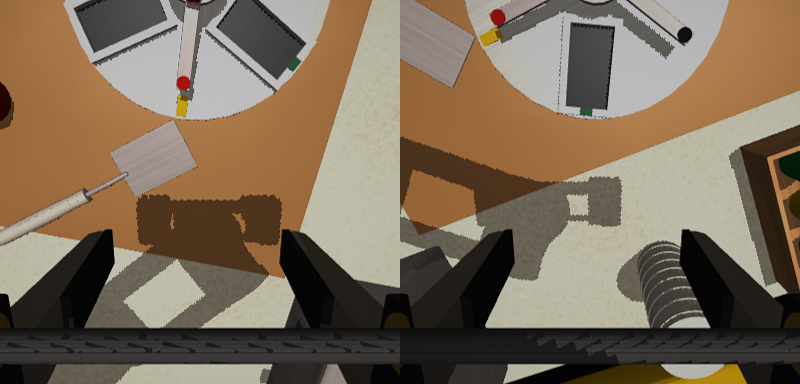

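The red-dot arm lies on the yellow stripe (180,85 to 182,105). My look-ahead sign was wrong, so the carrier was cut off; I'll fix that and fit the pockets.

```bash
sed -i 's/-t\*(.083+.29\*(h-.05)\/.96\*1.0)/+t*(.30*(h-.05)-.083)/' h.py
cat >> h.py <<'E'
from scipy.optimize import minimize
def poly(c,P,shape=(384,512),s=4):
    """anti-aliased mask of the convex hull of the projected world points P"""
    pts=cv2.convexHull(np.array([proj(c,p) for p in P],np.float32))
    m=np.zeros((shape[0]*s,shape[1]*s),np.uint8)
    cv2.fillConvexPoly(m,np.round(((pts+.5)*s-.5)*16).astype(np.int32),255,shift=4)
    return cv2.resize(m,shape[::-1],interpolation=cv2.INTER_AREA)/255.
def rect(x,y,yaw,z,lx,ly):
    c,s=np.cos(yaw),np.sin(yaw)
    return [[x+c*u-s*v,y+s*u+c*v,z] for u,v in ((lx,ly),(-lx,ly),(-lx,-ly),(lx,-ly))]
def box(x,y,yaw,z0,z1): return rect(x,y,yaw,z0,.042,.022)+rect(x,y,yaw,z1,.042,.022)
def nest(P,i):
    a=P[2]+i*2*np.pi/3; return P[0]+.088*np.cos(a),P[1]+.088*np.sin(a),a
def fit(f,p0,step):
    p0=np.array(p0);n=len(p0);sx=np.vstack([p0]+[p0+np.eye(n)[i]*step[i] for i in range(n)])
    r=minimize(f,p0,method="Nelder-Mead",options=dict(initial_simplex=sx,maxfev=250,xatol=1e-4,fatol=1e-4)); return r.x,r.fun
E
python3 - <<'E'
from h import *
A=[.540,-.289]
for i,yaw in enumerate([.4,1.6]):
    try: c,im=look(f"o{i}",A,yaw,.45)
    except env.Unreachable as e: print("unreach",e);continue
    print(-c['R'].T@c['t'],proj(c,[*A,.08]),env.observe()['ee_pos'])
ims=[cv2.imread(f"pics/o{i}.png") for i in (0,1)]
cv2.imwrite("pics/oo2.png",np.hstack([i[:,56:456] for i in ims]))
im=ims[0]; c=np.load("o0.npy",allow_pickle=True).item()
for i in range(3):
    p=proj(c,[*nest((*A,.063),i)[:2],.006]).astype(int); print(p,im[p[1],p[0]])
E
```

```text
[ 0.6494582  -0.24349793  0.44952563] [251.94810154 198.94511193] [ 0.57378879 -0.27525443  0.27885235]
[ 0.53704002 -0.17029814  0.44966087] [252.19871615 199.04109412] [ 0.53895287 -0.25205116  0.27890281]
[274 119] [67 65 65]
[188 193] [52 50 49]
[292 227] [23 23 21]
```

View pics/oo2.png

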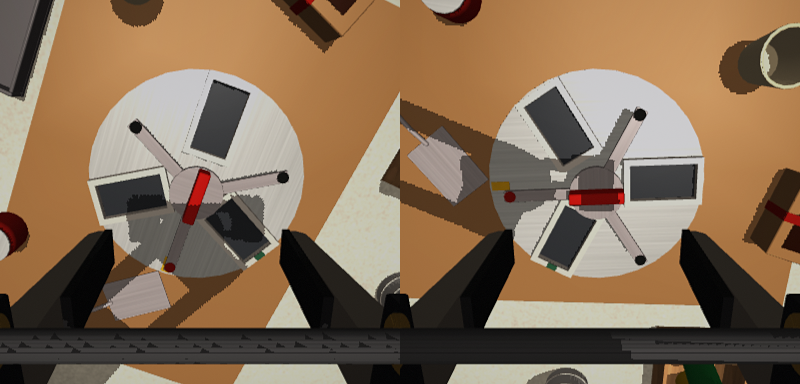

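Both views show the collar open (dot on the yellow stripe) and all pockets clear; view 2 has cleaner lighting.

Run:
```python
from h import *
obs=[]
P0=(.540,-.289,.063)
for k in (0,1):
    c=np.load(f"o{k}.npy",allow_pickle=True).item();g=cv2.cvtColor(cv2.imread(f"pics/o{k}.png"),cv2.COLOR_BGR2GRAY)
    d=np.clip((85-g.astype(float))/10+.5,0,1)
    w=sum(poly(c,rect(*nest(P0,i),.012,.050,.030)) for i in range(3))>0
    obs.append((c,d,w))
def loss(p,ks=(0,1)):
    z=p[3] if len(p)>3 else .006; L=0
    for k in ks:
        c,d,w=obs[k]
        pr=sum(np.minimum(poly(c,rect(*nest(p,i),z,.044,.024)),poly(c,rect(*nest(p,i),z+.012,.044,.024))) for i in range(3))
        L+=np.abs(pr-d)[w].sum()
    return L
for ks in ((0,),(1,),(0,1)):
    print(ks,fit(lambda p:loss(p,ks),P0,(.004,.004,.03)))
print(fit(loss,(*P0,.006),(.004,.004,.03,.006)))
p=fit(loss,P0,(.004,.004,.03))[0]; np.save("carrier.npy",p)
# bar angle and centre
for k in (0,1):
    c=obs[k][0];im=cv2.imread(f"pics/o{k}.png");r,a=redbar(im,proj(c,[*P0[:2],.081]))
    W=np.array([onz(c,q_,.081) for q_ in cv2.boxPoints(r)])[:,:2];e=[W[1]-W[0],W[2]-W[1]];L=max(e,key=np.linalg.norm)
    print("bar",W.mean(0),[np.linalg.norm(v).round(4) for v in e],np.degrees(np.arctan2(L[1],L[0])),tri([(obs[j][0],redbar(cv2.imread(f"pics/o{j}.png"),proj(obs[j][0],[*P0[:2],.081]))[0][0]) for j in (0,1)]))
# mould pictures
T=[.51,.253]
for i,yaw in enumerate([1.57,.7]):
    try: c,im=look(f"m{i}",T,yaw,.47)
    except env.Unreachable as e: print("unreach",e);continue
    print(-c['R'].T@c['t'])
print(env.observe()['clock'])
cv2.imwrite("pics/mm.png",np.hstack([cv2.imread(f"pics/m{i}.png")[:,56:456] for i in (0,1)]))
```

```text
(0,) (array([ 0.53896746, -0.28962492,  0.06291521]), np.float64(672.9862745098039))
(1,) (array([ 0.54030268, -0.29054152,  0.06440122]), np.float64(542.5666666666667))
(0, 1) (array([ 0.53953786, -0.2901285 ,  0.06527392]), np.float64(1320.9882352941177))
(array([ 0.5403191 , -0.28871947,  0.06323754,  0.0150861 ]), np.float64(831.0431372549019))
bar [ 0.54061711 -0.28859573] [np.float64(0.0632), np.float64(0.0133)] 3.799884569938106 (array([ 0.53994258, -0.28923632,  0.0767437 ]), np.float64(0.00021795765477481947))
bar [ 0.53976724 -0.28810662] [np.float64(0.0618), np.float64(0.0135)] 4.110134420335485 (array([ 0.53994258, -0.28923632,  0.0767437 ]), np.float64(0.00021795765477481947))
[0.51086097 0.37729466 0.46969237]
[0.60556386 0.33362055 0.46978912]
24.0333
```

View pics/mm.png

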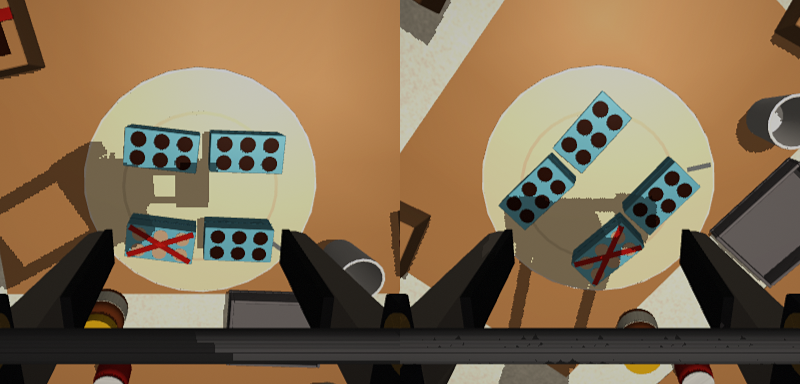

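The turntable shows all four moulds: good at (162,148), (247,150), (238,238) and spoiled at (160,240) in the left crop. Next I'll check the pocket model with the rim only, then fit the moulds.

```bash
cat >> h.py <<'E'
def bluemask(im):
    """mould silhouette: blue or (near blue) dark brown / red tape"""
    h=cv2.cvtColor(im,cv2.COLOR_BGR2HSV); b,g,r=[im[...,i].astype(int) for i in range(3)]
    m=((h[...,0]>80)&(h[...,0]<105)&(h[...,1]>50)).astype(np.uint8)
    return cv2.morphologyEx(m,cv2.MORPH_CLOSE,cv2.getStructuringElement(cv2.MORPH_ELLIPSE,(9,9)))
E
python3 - <<'E'
from h import *
obs=[];P0=(.540,-.289,.063)
for k in (0,1):
    c=np.load(f"o{k}.npy",allow_pickle=True).item();g=cv2.cvtColor(cv2.imread(f"pics/o{k}.png"),cv2.COLOR_BGR2GRAY)
    d=np.clip((85-g.astype(float))/10+.5,0,1)
    obs.append((c,d,sum(poly(c,rect(*nest(P0,i),.012,.050,.030)) for i in range(3))>0))
def loss(p,ks=(0,1)):
    z=p[3] if len(p)>3 else .018
    return sum(np.abs(sum(poly(c,rect(*nest(p,i),z,.044,.024)) for i in range(3))-d)[w].sum() for c,d,w in [obs[k] for k in ks])
for ks in ((0,),(1,),(0,1)): print(ks,fit(lambda p:loss(p,ks),P0,(.004,.004,.03)))
print(fit(loss,(*P0,.015),(.004,.004,.03,.006)))
for k in (0,1):
    im=cv2.imread(f"pics/m{k}.png");m=bluemask(im);m[310:]=0
    n,l,s,ce=cv2.connectedComponentsWithStats(m)
    print(k,[(s[i,4],ce[i].round()) for i in range(1,n) if s[i,4]>150])
    c=np.load(f"m{k}.npy",allow_pickle=True).item(); print(proj(c,[.51,.253,.05]))
    v=im.copy();v[m>0]=(255,0,255);cv2.imwrite(f"pics/mk{k}.png",v)
c=obs[1][0];im=cv2.imread("pics/o1.png");p=fit(loss,P0,(.004,.004,.03))[0]
for i in range(3):
    for z,col in ((.018,(0,255,0)),(.006,(0,0,255))): cv2.polylines(im,[np.round(np.array([proj(c,X)*16 for X in rect(*nest(p,i),z,.044,.024)])).astype(int)],True,col,1,shift=4)
a=cv2.resize(im[60:290,130:370],(400,383),interpolation=cv2.INTER_NEAREST)
b=cv2.resize(cv2.imread("pics/mk0.png")[100:290,120:350],(400,383))
cv2.imwrite("pics/chk.png",np.hstack([a,b]))
E
```

```text
(0,) (array([ 0.53989496, -0.2888651 ,  0.06536317]), np.float64(433.7627450980392))
(1,) (array([ 0.54012225, -0.28906011,  0.06321851]), np.float64(483.02156862745096))
(0, 1) (array([ 0.540031  , -0.28892986,  0.06465654]), np.float64(932.4470588235293))
(array([ 0.53990453, -0.2891824 ,  0.06558451,  0.01646374]), np.float64(899.5372549019608))
0 [(np.int32(1999), array([217., 147.])), (np.int32(1987), array([302., 150.])), (np.int32(4013), array([258., 236.])), (np.int32(1131), array([150., 279.])), (np.int32(1159), array([357., 280.]))]
[252.06728397 191.25537637]
1 [(np.int32(3939), array([222., 161.])), (np.int32(4078), array([290., 218.])), (np.int32(1150), array([149., 281.])), (np.int32(1112), array([357., 276.]))]
[252.44545815 191.89664674]
```

View pics/chk.png

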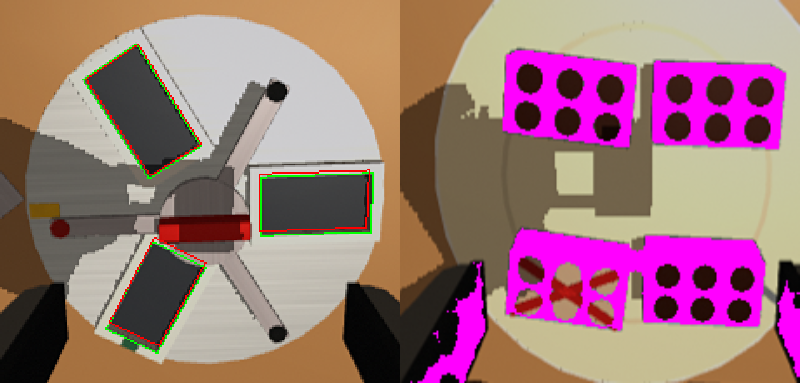

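```bash
cat >> h.py <<'E'
def bmask(im,c,T):
    h=cv2.cvtColor(im,cv2.COLOR_BGR2HSV); m=((h[...,0]>80)&(h[...,0]<105)&(h[...,1]>50)).astype(np.uint8)
    disc=poly(c,[[T[0]+.16*np.cos(a),T[1]+.16*np.sin(a),.06] for a in np.linspace(0,6.28,40)])>0
    m=m*disc; m[300:]=0
    cs,_=cv2.findContours(cv2.morphologyEx(m,cv2.MORPH_CLOSE,np.ones((3,3),np.uint8)),cv2.RETR_EXTERNAL,cv2.CHAIN_APPROX_NONE)
    o=np.zeros_like(m); cv2.drawContours(o,[k for k in cs if cv2.contourArea(k)>100],-1,1,-1); return o.astype(float)
def fitm(views,seeds,T,z=.05,rounds=2):
    """views: [(c,im)], seeds: [(x,y)] or [(x,y,yaw)] -> [(x,y,yaw)], residual px"""
    M=[bmask(im,c,T) for c,im in views]; S=[list(s) for s in seeds]
    hull=lambda c,p:poly(c,box(*p,z,z+.04),s=3)
    for r in range(rounds):
        H=[[hull(c,p) if len(p)>2 else 0*M[0] for p in S] for c,_ in views]
        for i,p in enumerate(S):
            def L(p):
                t=0
                for (c,_),m,h in zip(views,M,H):
                    oth=np.max([h[j] for j in range(len(S)) if j!=i]+[0*m],0)
                    w=poly(c,[[p0[0]+.06*np.cos(a),p0[1]+.06*np.sin(a),z+.03] for a in np.linspace(0,6.28,20)],s=1)>0
                    t+=np.abs(np.maximum(hull(c,p),oth)-m)[w].sum()
                return t
            p0=p
            if len(p)<3: p=min(([*p,a] for a in np.arange(0,np.pi,np.pi/9)),key=L)
            S[i],f=fit(L,p,(.004,.004,.08)); S[i]=list(S[i]); S[i][2]%=np.pi
    H=[np.max([hull(c,p) for p in S],0) for c,_ in views]
    return np.array(S),[np.abs(h-m).sum().round() for h,m in zip(H,M)]
E
time python3 - <<'E'
from h import *
T=[.51,.253];V=[(np.load(f"m{k}.npy",allow_pickle=True).item(),cv2.imread(f"pics/m{k}.png")) for k in (0,1)]
c=V[0][0];seeds=[onz(c,p,.085)[:2] for p in [(217,147),(302,150),(293,239),(215,241)]]
a=None
for vs in ([V[0]],[V[1]],V):
    S,r=fitm(vs,seeds if a is None else a,T); print(S.round(4).tolist(),r)
    a=S
np.save("moulds.npy",a)
for z in (.04,.046,.054,.06): print(z,fitm(V,a,T,z,1)[1])
E
```

```text
[[0.4702, 0.3126, 3.04], [0.5674, 0.3087, 3.0988], [0.5616, 0.196, 3.1393], [0.465, 0.1975, 3.0082]] [np.float64(2027.0)]
[[0.4696, 0.3127, 3.0284], [0.5674, 0.3091, 3.115], [0.5613, 0.1955, 3.1007], [0.4647, 0.1974, 3.0309]] [np.float64(1858.0)]
[[0.4704, 0.3124, 3.0348], [0.5674, 0.309, 3.1139], [0.5613, 0.1955, 3.1007], [0.4647, 0.1974, 3.0306]] [np.float64(2056.0), np.float64(1862.0)]
0.04 [np.float64(1940.0), np.float64(1861.0)]
0.046 [np.float64(1881.0), np.float64(1751.0)]
0.054 [np.float64(2300.0), np.float64(2117.0)]
0.06 [np.float64(2715.0), np.float64(2468.0)]
real	0m38.226s
user	0m57.100s
sys	0m23.266s
```

```bash
cat >> h.py <<'E'
def down(xy,z,yaw,f=12,v=.04): return env.servo_line([*xy,z],v,ori=q(yaw),f_stop=f)
def pick(xy,yaw,zb=.05,up=.25,g=.016):
    env.gripper_open(); env.move_pose([*xy,up],q(yaw)); env.servo_line([*xy,zb+.06],.25)
    s=down(xy,zb+g,yaw); env.close(); o=env.observe(); print("pick stop",s,"width",o['width'].round(4),o['grasp_force'].round(1))
    env.servo_line([*xy,up],.2); print("lift width",env.observe()['width'].round(4))
def bestyaw(xy,z,yaw):
    """yaw or yaw+pi, whichever keeps joint 6 nearest 0"""
    s=[(y,env.solve_ik([*xy,z],q(y))) for y in (yaw,yaw+np.pi)]
    s=[(abs(j[5]),y,j) for y,j in s if j is not None]; return min(s,key=lambda t:t[0])[1:] if s else None
E
python3 - <<'E'
from h import *
t,s=env.camera_info("top"),env.camera_info("scene")
print("tray",tri([(t,(248,186)),(s,(267,212))]))
k=.64
for p in [(357,247),(421,248),(421,333),(352,332)]: print(onz(t,np.array(p)*k,.03).round(3))
print("corners scene",[onz(s,np.array(p)*k,.03).round(3).tolist() for p in [(370,330),(408,295),(471,328),(432,368)]])
for n,p in [("bottle",(381,220)),("cup",(470,245)),("jar",(367,450)),("tin",(442,447)),("cupa",(315,240))]: print(n,onz(t,np.array(p)*k,0).round(3))
print("bottle scene",onz(s,np.array((494,375))*k,0).round(3))
m=np.load("moulds.npy");C=np.load("carrier.npy")
C=np.array([.5400,-.2890,.0647]);np.save("carrier.npy",C)
for p in m: 
    b=bestyaw(p[:2],.25,p[2]);print(p.round(3),b[0].round(2),b[1].round(2))
for i in range(3):
    n=nest(C,i)
    for z in (.25,.022):
        b=bestyaw(n[:2],z,n[2]);print(i,np.round(n,3),b[0].round(2),b[1].round(2))
print("tray",bestyaw((.628,.012),.03,np.pi/2),bestyaw((.628,.012),.03,0))
E
```

```text
tray (array([0.62998877, 0.01333228, 0.01094294]), np.float64(0.0007857079606368005))
[0.704 0.065 0.03 ]
[ 0.701 -0.045  0.03 ]
[ 0.553 -0.042  0.03 ]
[0.556 0.073 0.03 ]
corners scene [[0.57, -0.052, 0.03], [0.569, 0.066, 0.03], [0.714, 0.063, 0.03], [0.713, -0.059, 0.03]]
bottle [0.763 0.025 0.   ]
cup [ 0.714 -0.133  0.   ]
jar [0.364 0.05  0.   ]
tin [ 0.367 -0.074  0.   ]
cupa [0.727 0.142 0.   ]
bottle scene [0.794 0.016 0.   ]
[0.47  0.312 3.035] 3.03 [ 0.58  0.23  1.73 -0.    1.19 -0.88]
[0.567 0.309 3.114] 3.11 [ 0.5   0.36  1.55 -0.    1.24 -1.05]
[0.561 0.196 3.101] 3.1 [ 0.33  0.27  1.66 -0.    1.2  -1.2 ]
[0.465 0.197 3.031] 3.03 [ 0.4   0.13  1.85 -0.    1.17 -1.06]
0 [ 0.628 -0.283  0.065] 0.06 [-0.43  0.42  1.45 -0.    1.27  1.08]
0 [ 0.628 -0.283  0.065] 0.06 [-0.43  0.66  1.61 -0.    0.87  1.08]
1 [ 0.491 -0.216  2.159] 2.16 [-0.42  0.18  1.78 -0.    1.18 -1.01]
1 [ 0.491 -0.216  2.159] 2.16 [-0.42  0.48  1.96 -0.    0.7  -1.01]
2 [ 0.501 -0.368  4.253] 7.4 [-0.64  0.32  1.6  -0.    1.22 -0.18]
2 [ 0.501 -0.368  4.253] 7.4 [-0.64  0.58  1.77 -0.    0.79 -0.18]
tray (1.5707963267948966, array([ 1.67178538e-02,  5.74137672e-01,  1.75250722e+00, -4.44089210e-16,
        8.14947764e-01,  1.67178538e-02])) (3.141592653589793, array([ 1.67178538e-02,  5.74137672e-01,  1.75250722e+00, -4.44089210e-16,
        8.14947764e-01, -1.55407847e+00]))
```

Run:
```python
from h import *
m=np.load("moulds.npy");p=m[3]
pick(p[:2],p[2],g=.027)
c,im=snap("wrist","pics/grasp.png")
X=(.626,.012)
env.move_pose([*X,.25],q(np.pi/2)); print(env.observe()['width'])
env.servo_line([*X,.06],.2); print("stop",down(X,.005+.027-.001,np.pi/2,f=8),env.observe()['ee_pos'])
env.gripper_open(); env.servo_line([*X,.25],.2)
T=[.51,.253]
c,im=look("m2",T,1.57,.47); 
sp=env.spot_in("spoiled","wrist");go=env.spot_in("mould1","wrist")
print([(np.round(d['at']),round(d['conf'],2)) for d in sp+go if d['conf']>.3])
S,r=fitm([(c,im)],[tuple(x) for x in m[:3]],T);print(S.round(4).tolist(),r);np.save("moulds.npy",S)
t=env.get_image("top");print(env.observe()['clock'])
v=np.hstack([im[:,56:456],np.vstack([cv2.resize(t[100:300,50:450],(400,200)),cv2.imread("pics/grasp.png")[100:284,56:456]])])
cv2.imwrite("pics/v3.png",v)
```

```text
Traceback (most recent call last):
  File "h.py", line 86, in pick
    s=down(xy,zb+g,yaw); env.close(); o=env.observe(); print("pick stop",s,"width",o['width'].round(4),o['grasp_force'].round(1))
                                                                                   ^^^^^^^^^^^^^^^^
AttributeError: 'float' object has no attribute 'round'
```

Only a print failed; the mould is gripped. I'll continue from here.

```bash
sed -i "s/o\['width'\].round(4),o\['grasp_force'\].round(1)/o['width'],o['grasp_force']/; s/env.observe()\['width'\].round(4)/env.observe()['width']/" h.py
python3 - <<'E'
from h import *
m=np.load("moulds.npy");p=m[3]
o=env.observe();print(o['ee_pos'],o['width'],o['grasp_force'])
env.servo_line([*p[:2],.25],.2);print(env.observe()['width'])
c,im=snap("wrist","pics/grasp.png")
X=(.626,.012)
env.move_pose([*X,.25],q(np.pi/2)); print(env.observe()['width'])
env.servo_line([*X,.06],.2); print("stop",down(X,.005+.027-.001,np.pi/2,f=8),env.observe()['ee_pos'])
env.gripper_open(); env.servo_line([*X,.25],.2)
T=[.51,.253]
c,im=look("m2",T,1.57,.47); 
sp=env.spot_in("spoiled","wrist");go=env.spot_in("mould1","wrist")
print([(np.round(d['at']),round(d['conf'],2)) for d in sp+go if d['conf']>.3])
S,r=fitm([(c,im)],[tuple(x) for x in m[:3]],T);print(S.round(4).tolist(),r);np.save("moulds.npy",S)
t=env.get_image("top");print(env.observe()['clock'])
v=np.hstack([im[:,56:456],np.vstack([cv2.resize(t[100:300,50:450],(400,200)),cv2.imread("pics/grasp.png")[100:284,56:456]])])
cv2.imwrite("pics/v3.png",v)
E
```

```text
[0.46475365 0.19744098 0.07700551] 0.04365244171458816 29.851347506046295
0.043603815577781396
0.04370957576212283
stop True [0.62543696 0.01191469 0.03189255]
[(array([327., 318.]), 0.87), (array([220., 145.]), 0.88), (array([293., 239.]), 0.79), (array([302., 148.]), 0.63)]
[[0.4702, 0.3128, 3.0294], [0.5674, 0.309, 3.101], [0.5619, 0.1958, 3.1382]] [np.float64(511.0)]
36.3333
```

View pics/v3.png

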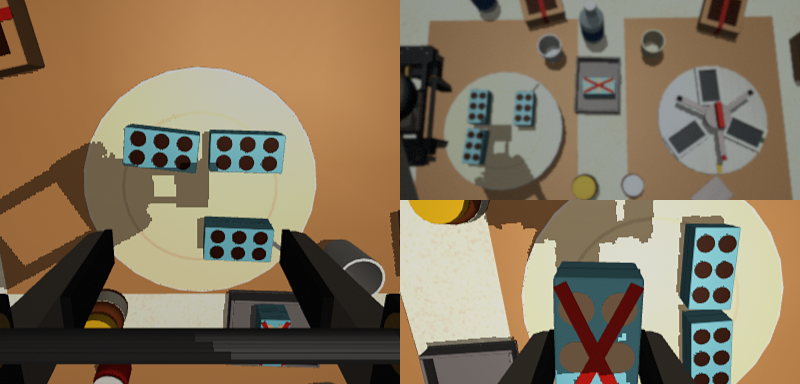

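The spoiled mould lies flat in the tray (598,86), stopping at floor height as expected, and the other three were not disturbed. Next I'll seat the first good mould.

```bash
cat >> h.py <<'E'
def place(i,g=.016,up=.25):
    C=np.load("carrier.npy");x,y,a=nest(C,i);a,_=bestyaw((x,y),up,a);n=np.array([x,y])
    u=np.array([np.cos(a),np.sin(a)]);v=np.array([-u[1],u[0]])
    env.move_pose([*n,up],q(a)); env.servo_line([*n,.04+g],.2)
    for du,dv in [(0,0),(.0015,0),(-.0015,0),(0,.001),(0,-.001),(.0025,0),(-.0025,0),(.0015,.001),(-.0015,-.001),(.0015,-.001),(-.0015,.001)]:
        t=n+du*u+dv*v; env.servo_line([*t,.024+g],.05); s=down(t,.006+g-.0005,a,f=8,v=.03); o=env.observe()
        print("try",du,dv,s,"bottom",round(o['ee_pos'][2]-g,4),o['contact_force'].round(1),"w",round(o['width'],4))
        if o['ee_pos'][2]-g<.009: break
    else: return False
    env.gripper_open(); env.wait(.2); e=env.observe()['ee_pos']; env.servo_line([e[0],e[1],up],.2); return True
E
python3 - <<'E'
from h import *
S=np.load("moulds.npy");p=S[2]
pick(p[:2],p[2]); print(place(0))
T=[.51,.253];C=np.load("carrier.npy")
try: look("n1",C[:2],1.6,.45)
except env.Unreachable: print("unr")
c,im=look("m3",T,1.57,.47)
S2,r=fitm([(c,im)],[tuple(x) for x in S[:2]],T);print(S2.round(4).tolist(),r);np.save("moulds.npy",S2)
print(env.observe()['clock'])
cv2.imwrite("pics/v4.png",np.hstack([im[:,56:456],cv2.imread("pics/n1.png")[:,56:456]]))
E
```

```text
pick stop False width 0.04412290671683885 29.67845231294632
lift width 0.04401304251446643
try 0 0 True bottom 0.0144 [-0.3  0.8 -1.4] w 0.0439
try 0.0015 0 True bottom 0.0143 [ 0.1 -0.9  1.7] w 0.0435
try -0.0015 0 True bottom 0.0077 [0.9 0.8 3.5] w 0.044
True
[[0.4703, 0.3123, 3.0324], [0.5673, 0.3089, 3.1]] [np.float64(340.0)]
53.7833
```

View pics/v4.png

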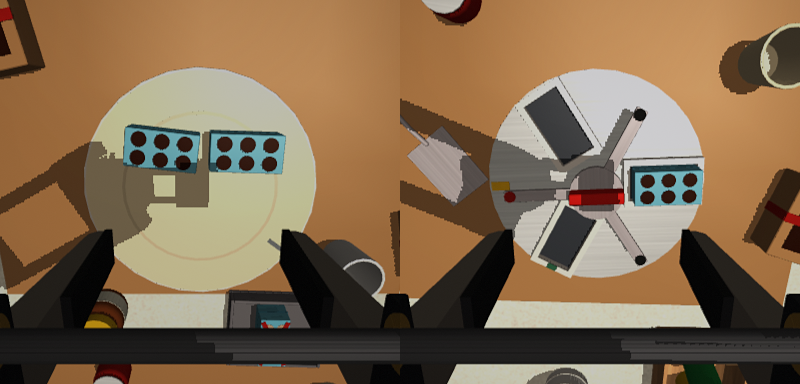

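```bash
cat >> h.py <<'E'
def check(views,i):
    """fit x,y,yaw,z of the mould in nest i; errors in the nest frame, mm / deg"""
    C=np.load("carrier.npy");n=nest(C,i);M=[bmask(im,c,n) for c,im in views]
    W=[poly(c,[[n[0]+.058*np.cos(a),n[1]+.058*np.sin(a),.03] for a in np.linspace(0,6.28,20)],s=1)>0 for c,_ in views]
    L=lambda p:sum(np.abs(poly(c,box(*p[:3],p[3],p[3]+.04))-m)[w].sum() for (c,_),m,w in zip(views,M,W))
    p,f=fit(L,[*n,.008],(.003,.003,.04,.004)); d=p[:2]-n[:2];u=np.array([np.cos(n[2]),np.sin(n[2])])
    p2,f2=fit(lambda s:L([*s,.006]),n,(.003,.003,.04))
    d2=p2[:2]-n[:2]
    print("nest",i+1,"du,dv mm",(np.array([d@u,-d[0]*u[1]+d[1]*u[0]])*1e3).round(1),"yaw",np.degrees(p[2]-n[2]).round(1),"z",p[3].round(4),"res",round(f,0),
      "| z=6:",(np.array([d2@u,-d2[0]*u[1]+d2[1]*u[0]])*1e3).round(1),np.degrees(p2[2]-n[2]).round(1),round(f2,0))
E
python3 - <<'E'
from h import *
C=np.load("carrier.npy");n=nest(C,0)
V=[(np.load("n1.npy",allow_pickle=True).item(),cv2.imread("pics/n1.png"))]
for k,(yaw,h) in enumerate([(1.6,.36),(.1,.36)]):
    try: V.append(look(f"n1_{k}",n[:2],yaw,h))
    except env.Unreachable: print("unr",k)
for v in V: check([v],0)
check(V,0)
print(env.observe()['clock'])
cv2.imwrite("pics/v5.png",np.hstack([im[:,56:456] for _,im in V[1:]]))
E
```

```text
nest 1 du,dv mm [ 1.1 -1.6] yaw -0.4 z 0.0011 res 120.0 | z=6: [ 0.4 -0.3] -0.1 138.0
nest 1 du,dv mm [ 0.7 -2.2] yaw -0.0 z -0.0007 res 109.0 | z=6: [ 1.  -0.2] -0.1 196.0
nest 1 du,dv mm [-1.  -0.1] yaw -0.0 z 0.0008 res 75.0 | z=6: [0.5 0. ] -0.2 144.0
nest 1 du,dv mm [ 0.6 -0.2] yaw -0.2 z 0.0042 res 435.0 | z=6: [0.6 0. ] -0.5 491.0
57.85
```

View pics/v5.png

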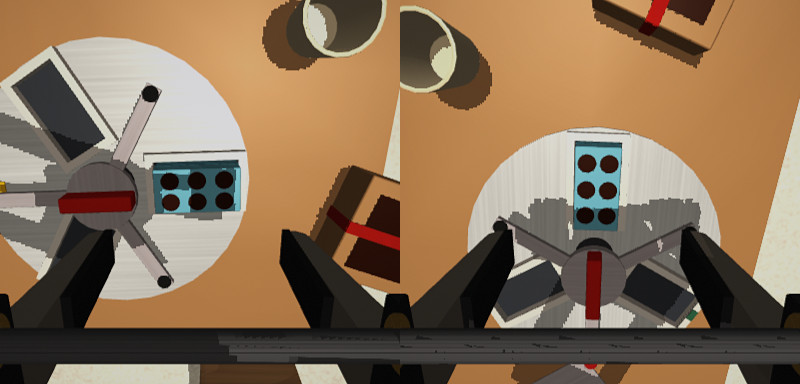

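Nest 1's mould reads flat, square (0.2°) and low, so it is home. Next mould goes to nest 2.

```bash
sed -i 's/(.0015,0),(-.0015,0),(0,.001)/(-.0015,0),(.0015,0),(0,.001)/; s/a,f=8,v=.03/a,f=6,v=.025/' h.py
python3 - <<'E'
from h import *
S=np.load("moulds.npy");p=S[1];T=[.51,.253];C=np.load("carrier.npy")
pick(p[:2],p[2]); print(place(1))
n=nest(C,1);V=[]
for k,yaw in enumerate([1.6,.4]):
    try: V.append(look(f"n2_{k}",n[:2],yaw,.42))
    except env.Unreachable: print("unr",k)
for v in V: check([v],1)
check(V,1)
c,im=look("m4",T,1.57,.47)
S2,r=fitm([(c,im)],[tuple(S[0])],T);print(S2.round(4).tolist(),r);np.save("moulds.npy",S2)
print(env.observe()['clock'])
cv2.imwrite("pics/v6.png",np.hstack([im[:,56:456],V[-1][1][:,56:456]]))
E
```

```text
pick stop True width 0.00021921494990070848 3.8647903874516487
lift width 0.0005441054569325368
try 0 0 False bottom 0.0055 [0.3 0.2 0.2] w 0.0008
True
nest 2 du,dv mm [  7.  -90.9] yaw 4.9 z -0.1825 res 0.0 | z=6: [ -46.5 -104. ] -132.9 0.0
nest 2 du,dv mm [ 12.8 -36.5] yaw 167.9 z -0.6128 res 0.0 | z=6: [84.  80.2] 52.2 0.0
nest 2 du,dv mm [  7.  -90.9] yaw 4.9 z -0.1825 res 0.0 | z=6: [ -31.4 -102.9] -145.1 0.0
[[0.5648, 0.173, 1.5621]] [np.float64(3219.0)]
75.5583
```

View pics/v6.png

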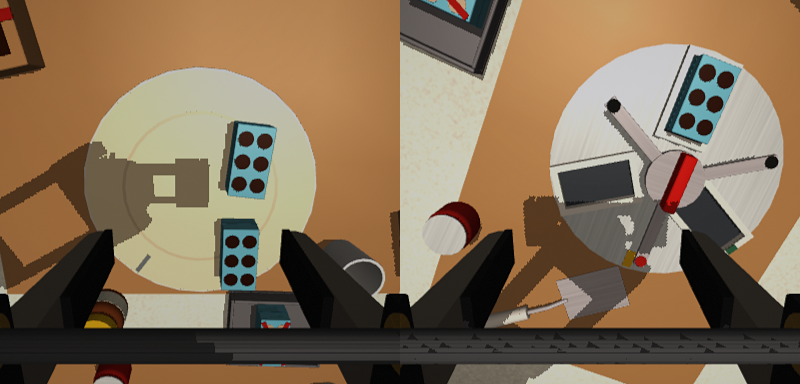

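The grasp missed: that mould had been knocked and the turntable swung. Both moulds are still on it, at (252,160) and (239,255) in the crop, and nest 1 is untouched. I'll refit from two views.

Run:
```python
from h import *
T=[.51,.253]
c,im=np.load("m4.npy",allow_pickle=True).item(),cv2.imread("pics/m4.png")
seeds=[onz(c,p,.085)[:2] for p in [(308,162),(295,256)]]; print(seeds)
S,r=fitm([(c,im)],seeds,T);print(S.round(4).tolist(),r)
c2,im2=look("m5",[.55,.24],.7,.47)
S,r=fitm([(c,im),(c2,im2)],S,T);print(S.round(4).tolist(),r,env.observe()['contact_force'].round(1))
np.save("moulds.npy",S)
for p in S: print(bestyaw(p[:2],.066,p[2]))
v=[]
for k,(cc,i_) in enumerate([(c,im),(c2,im2)]):
    i_=i_.copy()
    for p in S: cv2.polylines(i_,[np.round([proj(cc,X) for X in rect(*p,.09,.042,.022)]).astype(int)],True,(0,0,255),1)
    v.append(i_[:,56:456])
cv2.imwrite("pics/v7.png",np.hstack(v))
```

```text
[array([0.57461941, 0.29835344]), array([0.56377816, 0.17844158])]
[[0.573, 0.2987, 1.4643], [0.5637, 0.1742, 1.5709]] [np.float64(278.0)]
[[0.5727, 0.2989, 1.4529], [0.5637, 0.1742, 1.5709]] [np.float64(282.0), np.float64(310.0)] [-0.3  0.  -0.3]
(np.float64(1.4529342525616897), array([ 4.78649834e-01,  5.47563015e-01,  1.69561840e+00, -4.44089210e-16,
        8.98411240e-01,  5.96511909e-01]))
(np.float64(1.5709426869764087), array([ 2.97125300e-01,  4.76874764e-01,  1.82420964e+00, -4.44089210e-16,
        8.40508255e-01,  2.96978940e-01]))
```

View pics/v7.png

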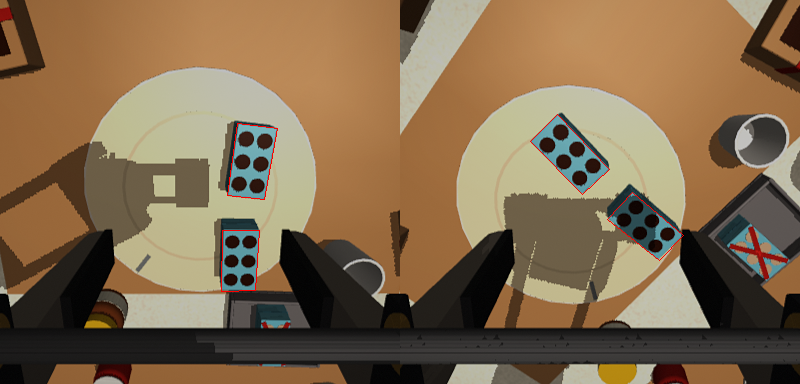

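The red outlines match both mould tops in both views. I'll pick the first, with a grip check, and look again before the last one.

```bash
cat > step.py <<'E'
from h import *
import sys
def run(p,i,rest):
    T=[.51,.253];C=np.load("carrier.npy")
    a,_=bestyaw(p[:2],.066,p[2]); pick(p[:2],a)
    if not .04<env.observe()['width']<.048: print("MISSED"); return
    snap("wrist",f"pics/hand{i}.png"); print(place(i)); n=nest(C,i);V=[]
    for k,yaw in enumerate([1.6,.4]):
        try: V.append(look(f"n{i+1}_{k}",n[:2],yaw,.42))
        except env.Unreachable: print("unr",k)
    for v in V: check([v],i)
    c,im=look(f"m{6+i}",T,1.57,.47); print(env.observe()['clock'])
    if len(rest):
        S,r=fitm([(c,im)],rest,T); print(S.round(4).tolist(),r); np.save("moulds.npy",S)
    cv2.imwrite(f"pics/s{i}.png",np.hstack([im[:,56:456],V[-1][1][:,56:456]]))
E
python3 - <<'E'
from step import *
S=np.load("moulds.npy"); run(S[1],1,[tuple(S[0])])
E
```

```text
pick stop False width 0.043596096444773504 29.958074390888214
lift width 0.043916971908264796
try 0 0 True bottom 0.006 [-0.6 -0.2  4.6] w 0.0435
True
nest 2 du,dv mm [ 1.  -0.4] yaw -0.3 z 0.0062 res 106.0 | z=6: [ 0.5 -0.3] -0.5 104.0
nest 2 du,dv mm [0.9 2. ] yaw -0.8 z -0.0009 res 126.0 | z=6: [0.5 0.2] 0.1 159.0
92.1833
[[0.5726, 0.2986, 1.4599]] [np.float64(157.0)]
```

View pics/s1.png

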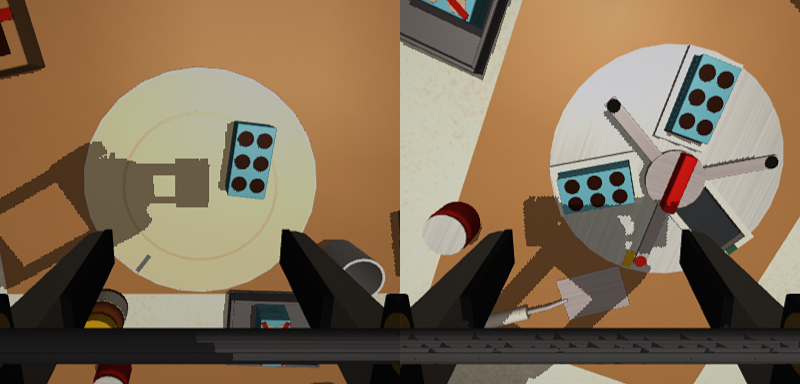

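Nest 2's mould stopped at bottom height 6.0 mm and lies square (598,187). The last mould is unmoved, so I'll take it now.

Run:
```python
from step import *
S=np.load("moulds.npy"); run((.5727,.2988,1.456),2,[])
```

```text
pick stop False width 0.043682804890345685 29.999976754188538
lift width 0.0437109339508928
try 0 0 True bottom 0.006 [-0.7 -0.6  4.9] w 0.0439
True
nest 3 du,dv mm [1.  0.4] yaw 0.0 z 0.0004 res 56.0 | z=6: [-0.1 -0.4] 0.1 89.0
nest 3 du,dv mm [ 0.6 -1. ] yaw -0.1 z 0.001 res 64.0 | z=6: [-0.3  0.1] -0.2 105.0
108.5083
```

View pics/s2.png

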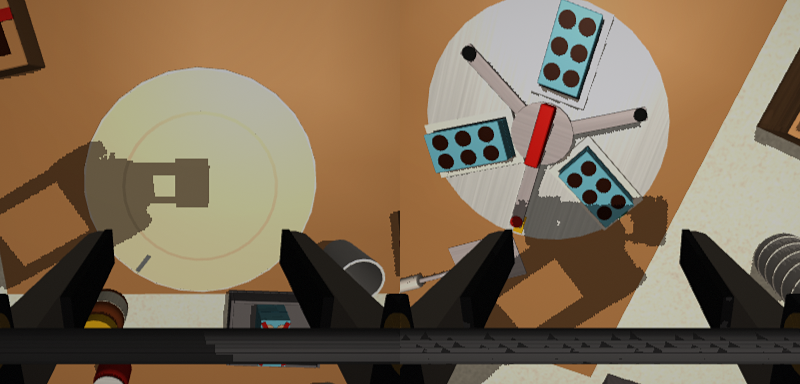

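All three are seated. I'll probe nest 1's top height lightly as a check, then lock the collar.

Run:
```python
from h import *
C=np.load("carrier.npy");n=nest(C,0)
env.close(); env.move_pose([*n[:2],.12],q(n[2])); s=env.servo_line([*n[:2],.042],.03,f_stop=5); print("top",s,env.observe()['ee_pos'][2]); env.servo_line([*n[:2],.16],.15)
twist(C[:2],C[2]+.003,C[2]+np.pi/3)
V=[look(f"f{k}",C[:2],yaw,.45) for k,yaw in enumerate([1.6,.4])]
for k,(c,im) in enumerate(V):
    r,a=redbar(im,proj(c,[*C[:2],.081]));W=np.array([onz(c,p,.081) for p in cv2.boxPoints(r)])[:,:2];e=[W[1]-W[0],W[2]-W[1]];L=max(e,key=np.linalg.norm)
    print("bar",np.degrees(np.arctan2(L[1],L[0])-C[2])%180,[np.linalg.norm(v).round(3) for v in e])
print(env.observe()['clock'])
cv2.imwrite("pics/v9.png",np.hstack([im[:,56:456] for c,im in V]))
```

```text
top True 0.046453158710217685
down stop False
width 0.013732828607022251 30.00029146671295
torque [1.04 0.02 0.09] [-0.1  5.9  2.7]
bar 59.699118724215865 [np.float64(0.062), np.float64(0.013)]
bar 59.90763813747351 [np.float64(0.013), np.float64(0.063)]
126.4167
```

View pics/v9.png

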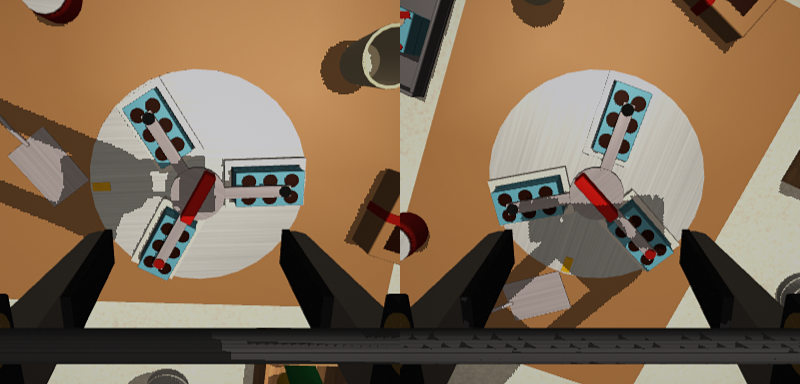

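The collar reads 59.7 to 59.9° (locked is 60°), the arms lie along the nest middles, and the nest 1 top probed at 46.5 mm, which means it is home. I'm handing in.

```bash
python3 -c "
from workcell import env
print(env.finish_job())"
```

```text
the job is handed in; nothing more can be done
None
```

Job handed in at about 126 s: the collar was opened, all three good moulds were seated in their own nests, the spoiled mould was laid in the reject tray, and the collar was then turned to its locked mark (within about 0.3°); one pick missed a mould that had shifted and swung the turntable, but nothing fell, and the judge's verdict was not shown.

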